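Pop the dough stamp up from its dock and trap it on the slide

TASK

Press the dock's spring ejector pad all the way down with one fingertip, so that the gabled steel dough stamp pops up out of its nest and starts down the slide, and trap the stamp with the other finger before it slides off the low end. The program finishes while holding: the pad still held down with the one finger and the stamp lying still on the slide against the other. Do not pick the stamp up, and leave the other things on the bench where they are.

Things in the scene. Friction and masses are not known exactly. Their poses are not given: they have to be found in the camera images.
- dock: Fixed stamp dock, 205 x 86 mm (x, y). Origin on the table; x points level, down the slide; z up. Along its x: ejector pad (-69 to -33 mm), wall (-31 to -26, 55 mm high), nest with the stamp (-26 to 12, sunk 6 mm), slippery white slide (12 to 120), falling 14 degrees: bed height z = 47.5 mm - 0.249 x. Slide 58 mm wide, between rails standing 10 mm above the bed.
- slide_mid (a point): Point on the slide's bed at dock x = 60 mm, 33 mm above the table: a good place for the trapping finger. A fingertip level with the fully pressed pad (48 mm above the table) stands 12 to 20 mm above the bed from dock x = 45 to 80 mm, lower than the stamp's eaves.
- ejector (a joint): Travel of the ejector pad, m: 0 at rest, 0.010 fully down. Spring: about 2 N to start, about 8 N fully down (stamp's weight included); it springs back when let go. Pressing raises the nest's floor; at about 8 mm the stamp comes free and slides to dock +x by itself within a few tenths of a second, so the other finger must already stand in its way over the slide.
- ejector_pad (a point): Centre of the top face of the steel ejector pad (flat plate 36 mm along dock x, 50 mm along dock y) at the high end of the dock; at dock x = -51 mm, 58 mm above the table at rest. Pressed straight down.
- stamp: Loose house-shaped (gabled) steel dough stamp, 0.25 kg: 34 mm long along dock x, 54 mm wide along dock y, upright walls 26 mm high, ridge (along y) at 38 mm. Origin at the centre of its underside; its axes are the dock's while it lies along the slide, so its z is vertical then (14 degrees off its walls). It starts in the nest, origin about 7 mm on the -x side of the dock's origin, its downhill face at dock x = 12 mm.
- slide_end (a point): Middle of the open low end of the slide, on the bed (dock x = 120 mm, 18 mm above the table).
- salt_jar: Bystander: small glass jar with a steel cap, 52 mm across, 75 mm high, stands near the dock. Origin at the centre of its underside.
- scraper: Bystander: bench scraper lying flat beside the dock, steel blade and grey handle, about 100 x 112 x 15 mm. Origin under its middle.
- timer: Bystander: white kitchen timer lying flat beside the dock, 45 x 60 x 18 mm. Origin at the centre of its underside.
- round_stamp: Bystander: round steel dough stamp with a knob, 48 mm across, 56 mm high, stands near the dock. Origin at the centre of its underside.
- bowl: Bystander: steel bowl, 170 mm across, 70 mm high. Origin at the centre of its underside.
- loaf_tin: Bystander: dark open loaf tin, 110 x 220 x 70 mm. Origin at the centre of its underside.
- brush: Bystander: flour brush lying flat. Origin at its underside.

How it is judged:
On the way, in this order (a step that is already met when the one before it is completed fails the run):
1. the ejector pad is pressed while the stamp is still in its nest (value of joint ejector above 0.005 m and x of stamp in the frame of dock below 0.004 m).
2. the popped stamp is out of its nest and stopped on the slide against a finger (x of stamp in the frame of dock above 0.007 m and contact force between stamp and the fingers above 0.05 N and linear speed of stamp below 0.03 m/s), for 0.2 s.
At the end, for the whole second after the job is handed in: The pad is still held at least 7 mm down (of 10 mm); the stamp has gone at least 13 mm down the slide from its place in the nest, all of it is still on the slide, it rests on the dock not tipped (own z axis within 0.45 rad of vertical), at rest (under 20 mm/s), and touches a finger (over 0.05 N) (value of joint ejector above 0.007 m and x of stamp in the frame of dock between 0.007 and 0.103 m and z of stamp in the frame of dock below 0.06 m and contact force between stamp and the fingers above 0.05 N and contact force between stamp and dock above 0.5 N and linear speed of stamp below 0.02 m/s and angle between stamp's own z axis and vertical below 0.45 rad); the arm keeps its last pose, push and grip.
It fails at once if the stamp slid off the low end of the slide (x of stamp in the frame of dock above 0.105 m).
It fails at once if the stamp was lifted off the dock (z of stamp in the frame of dock above 0.07 m or (x of stamp in the frame of dock above 0.03 m and z of stamp in the frame of dock above 0.062 m)).
It fails at once if the stamp was tipped over (angle between stamp's own z axis and vertical above 0.8 rad).
It fails at once if another thing on the bench was moved (distance of any of salt_jar, scraper, timer, round_stamp, bowl, loaf_tin, brush from where it was at the start of the episode above 0.02 m).
It also fails if it takes over 32 s, if anything falls off the work surface, if the arm or the gripper's body presses on something with over 40 N, if the wrist force passes 120 N, or if a joint passes its speed limit or range.

ROBOT

A 7-joint arm with a two-finger parallel gripper is mounted at the origin on the work surface. World frame = base frame: x ahead of the robot, y to its left, z up, the work surface at z = 0. Lengths are in m, angles in rad, forces in N, time in s.
With the tool pointing down it reaches from about 0.4 to 0.85 m from the base axis. Payload 4.5 kg.
Tool frame: the origin (TCP) lies on the centre line of the jaws, within the pads' length; the fingertips stand 8 mm ahead of it and the grasp point (between the pads) lies 11 mm behind it; z points along the fingers, x is the direction in which the jaws open and shut, and the axes are right-handed (so a half turn about z gives the same grasp; the last joint's range is limited). The gripper opens to 88 mm and grips with 3 to 60 N. Pads are 18 mm wide; open, the fingers measure 123 mm over their backs; the gripper's body (75 mm by 187 mm) begins 45 mm behind the grasp point.
Start: joints at [-1.067, 0.689, -0.195, 1.565, 0.157, 0.902, -0.215], TCP at [0.283, 0.557, 0.247] pointing down, gripper open.
Joint ranges: [-3.01, 3.01], [-0.46, 2.08], [-1.47, 1.51], [0.13, 2.56], [-1, 4.14], [0.04, 2.09], [-2.66, 2.66]. Speed limits (rad/s): [2.57, 2.57, 3.14, 3.14, 3.14, 3.14, 3.14].

INTERFACE

Orientations are given as a unit quaternion [x, y, z, w].
In Python, from plant import r gives the robot as it stands.
- The arm moves only by the shell command python3 -m pendant 'ROWS' [FORCE]. ROWS is JSON, a list of rows, each a list of 3 entries, a list of its own where there are three numbers: the turn, a rotation vector about the tool's x, y, z in rad, then the shift along the tool's x, y, z in m, then the opening, from 0 (shut) to 1 (fully open). In form: [[[wx, wy, wz], [tx, ty, tz], claw], ...]. A call has 1 to 10 rows; each row is the pose to reach, as a shift and turn from the pose commanded when the call began, along the tool's axes at that moment; what a row does not reach only later rows make up. A row lasts 1/10 s, in which the tool goes at most 50 mm and 8.59 degrees, less where a joint would pass 70% of its speed; a pose out of reach is approached as far as the arm can. A call with a gripper value outside its range is refused whole. The fingers move at their own pace and stop on an object; FORCE is the grip in N (left out, the last holds). Time passes only in rows, so rows that repeat a pose let the fingers close. It gives the time, the measured TCP pose, the force and the opening at its end, in the units of the state.
- r.get_state(): the state, without advancing time (a new reading comes with each control period).
- r.snapshot(name): name is "scene" or "top" or "wrist"; returns a dict with "image" (384x512x3 uint8, red, green, blue), "mtx" (3x3 intrinsics, pixels), "dist" ([k1, k2, p1, p2, k3] as OpenCV has them; the pictures are not rectified), "R" (3x3) and "t" (3): a world point X has camera coordinates R X + t; the wrist camera has in their place "T_tool_cam" (4x4, takes a point from camera to tool coordinates, whose origin is the TCP and whose axes are the tool frame's). Camera axes: x right, y down, z forward; pixel columns grow to the right and rows downward; lengths in m; the calibration is good to about 2 mm. A picture is of the moment at which its call begins: read the wrist's pose just before it. There is no depth.
- r.finish_job(): hands the job in, once; it reports no verdict.
The state is a dict: "clock": time; "q": joint angles; "qd": joint speeds; "joint_torque": joint torques, N m; "tool_pos": TCP position; "eef_rot": TCP orientation; "contact_force": force on the tool from outside, world axes, zero at the start; "moment": the same for the moment, N m; "opening": opening from 0.0 (shut) to 1.0 (fully open).
Only numpy, scipy, OpenCV 4.12 (cv2) and the standard library are available. Lean on these libraries where they do the work, as an engineer would, in place of code of your own. Each camera call takes 0.05 s, during which the arm holds its last target. There are 200 camera calls.

## Working session

There is one attempt and no reset: what is moved stays moved. The work goes in short steps, Python scripts to look and compute and a shell command to move; the robot and the scene stay as the last step left them, time stands still between calls to the robot, and variables do not carry over. Pictures are saved under pics/ and viewed, about 8 in all and at most 12, crops included, and the job is handed in when it is done.

```bash
mkdir -p pics; ls
python3 - <<'E'
from plant import r
import cv2,numpy as np
s=r.get_state();print({k:np.round(s[k],4) for k in ('clock','tool_pos','eef_rot','opening','contact_force')})
ims=[]
for n in("scene","top"):
    d=r.snapshot(n);cv2.imwrite(f"pics/{n}0.png",d["image"][:,:,::-1]);np.savez(f"{n}.npz",**d);print(n,d["mtx"].tolist(),d["dist"],np.round(-d["R"].T@d["t"],3))
E
```

```text
pics
{'clock': np.float64(0.0), 'tool_pos': array([0.2827, 0.5567, 0.2459]), 'eef_rot': array([ 8.522e-01,  5.231e-01, -8.000e-04,  5.000e-04]), 'opening': np.float64(0.9993), 'contact_force': array([-0.54  , -0.09  , -0.6679])}
scene [[475.4294243398398, 0.0, 258.7772371816432], [0.0, 475.4294243398398, 191.22256213133988], [0.0, 0.0, 1.0]] [-0.05069322  0.          0.          0.          0.        ] [1.434 0.267 0.886]
top [[349.7311115136472, 0.0, 252.34501249571292], [0.0, 349.7311115136472, 193.36411320640576], [0.0, 0.0, 1.0]] [-0.09924329  0.          0.          0.          0.        ] [ 0.322 -0.033  1.155]
```

View pics/top0.png

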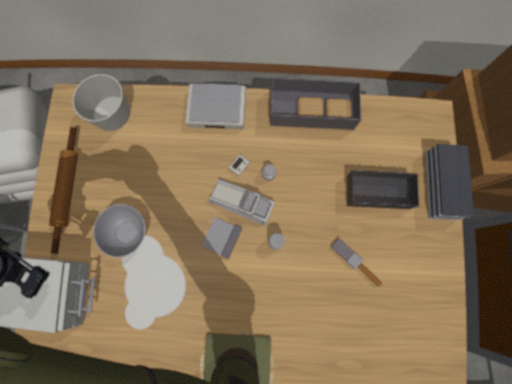

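View pics/scene0.png

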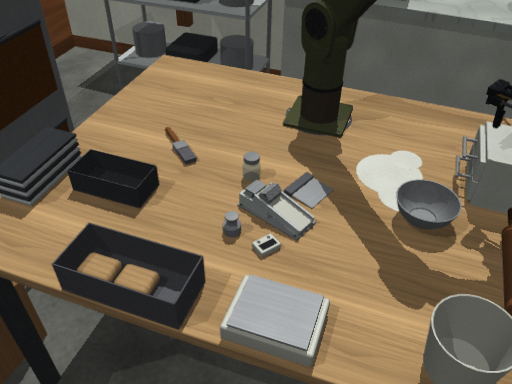

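The dock sits at about (240,200) in the top view. The slide's low end is to the left (+y) and the pad end to the right. The jar (276,241), round stamp (268,172), timer (238,164) and scraper (222,238) stand around it. I'll enlarge it next.

Run:
```python
import cv2
a=cv2.imread("pics/top0.png")[150:260,195:295];b=cv2.imread("pics/scene0.png")[145:255,220:340]
a=cv2.resize(a,(400*1,440),interpolation=3);b=cv2.resize(b,(400,367),interpolation=3)
import numpy as np
b=cv2.copyMakeBorder(b,0,73,0,0,0)
cv2.imwrite("pics/crop.png",np.hstack([a,b]))
```

```text
(no output)
```

View pics/crop.png

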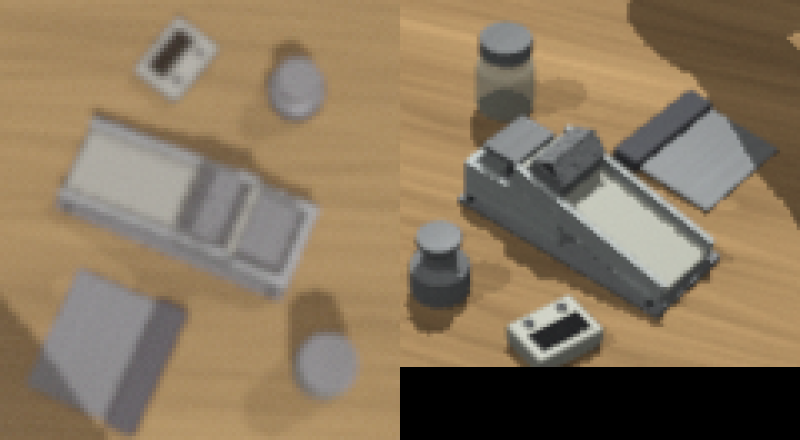

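```bash
cat > h.py <<'E'
import numpy as np,cv2
from scipy.optimize import least_squares
def proj(d,X):
    return cv2.projectPoints(np.atleast_2d(X).astype(float),cv2.Rodrigues(d["R"])[0],d["t"],d["mtx"],d["dist"])[0][:,0]
def W(p,X):
    c,s=np.cos(p[2]),np.sin(p[2]);X=np.atleast_2d(X);return np.c_[p[0]+c*X[:,0]-s*X[:,1],p[1]+s*X[:,0]+c*X[:,1],X[:,2]]
E
python3 - <<'E'
from h import *
T=np.load("top.npz");S=np.load("scene.npz")
K=np.array([[-.051,0,.058],[.120,0,.028]])
ut=np.array([[271.5,228],[79,160]])/4+[195,150]
us=(np.array([[519,140],[688,275]])-[400,0])/3.3333+[220,145]
f=lambda p:np.r_[(proj(T,W(p,K))-ut).ravel(),(proj(S,W(p,K))-us).ravel()]
o=least_squares(f,[.35,-.05,1.3]);print(o.x,f(o.x).round(2))
f2=lambda p:(proj(T,W(p,K))-ut).ravel()
o2=least_squares(f2,o.x);print(o2.x)
f3=lambda p:(proj(S,W(p,K))-us).ravel()
o3=least_squares(f3,o.x);print(o3.x)
print(W(o.x,[[-.051,0,.058],[.06,0,.033]]))
E
```

```text
[ 0.52369474 -0.00719827  1.20865801] [-0.96 -0.47 -0.64 -2.39 -0.07 -0.17 -0.48 -3.29]
[ 0.52026909 -0.01048288  1.24580697]
[ 0.52916725 -0.00402395  1.1782917 ]
[[ 0.50562673 -0.05489048  0.058     ]
 [ 0.54495122  0.04891021  0.033     ]]
```

```bash
python3 -m pendant '[[[0,0,-0.11],[-0.05,0.06,0],1],[[0,0,-0.11],[-0.08,0.1,0],1],[[0,0,-0.11],[-0.11,0.13,0],1],[[0,0,-0.11],[-0.14,0.17,0],1],[[0,0,-0.11],[-0.17,0.2,0],1],[[0,0,-0.11],[-0.2,0.24,0],1],[[0,0,-0.11],[-0.23,0.28,0],1],[[0,0,-0.11],[-0.26,0.31,0],1],[[0,0,-0.11],[-0.29,0.345,0],1],[[0,0,-0.11],[-0.32,0.38,0],1]]'
```

```text
clock: 1.1
tool_pos: [0.4772, 0.0975, 0.2465]
eef_rot: [0.822, 0.569, -0.0, 0.0]
contact_force: [1.1, -0.4, -0.8]
opening: 1.002
```

```bash
python3 -m pendant '[[[0,0,0],[-0.026,0.027,0],1],[[0,0,0],[-0.052,0.054,0],1],[[0,0,0],[-0.07,0.072,0],1],[[0,0,0],[-0.078,0.08,0],1],[[0,0,0],[-0.078,0.08,0],1],[[0,0,0],[-0.078,0.08,0],1]]'
python3 - <<'E'
from plant import r
import cv2,numpy as np
s=r.get_state();d=r.snapshot("wrist");np.savez("wrist.npz",pos=s["tool_pos"],rot=s["eef_rot"],**d)
print(s["tool_pos"],s["eef_rot"],np.round(d["T_tool_cam"],4).tolist(),d["mtx"][0],d["dist"])
cv2.imwrite("pics/w1.png",cv2.resize(d["image"][:,:,::-1],(768,576),interpolation=3))
E
```

```text
clock: 1.7
tool_pos: [0.5237, 0.0005, 0.2466]
eef_rot: [0.822, 0.57, 0.0, -0.001]
contact_force: [0.5, 0.2, -0.4]
opening: 1.002
[5.23720157e-01 4.89240839e-04 2.46575914e-01] [ 8.21690079e-01  5.69934104e-01  4.50041686e-05 -7.26928395e-04] [[1.0, 0.0002, -0.0006, -0.0001], [-0.0001, 0.967, 0.2548, -0.065], [0.0006, -0.2548, 0.967, -0.1367], [0.0, 0.0, 0.0, 1.0]] [338.65337854   0.         261.24704135] [0.00369124 0.         0.         0.         0.        ]
```

View pics/w1.png

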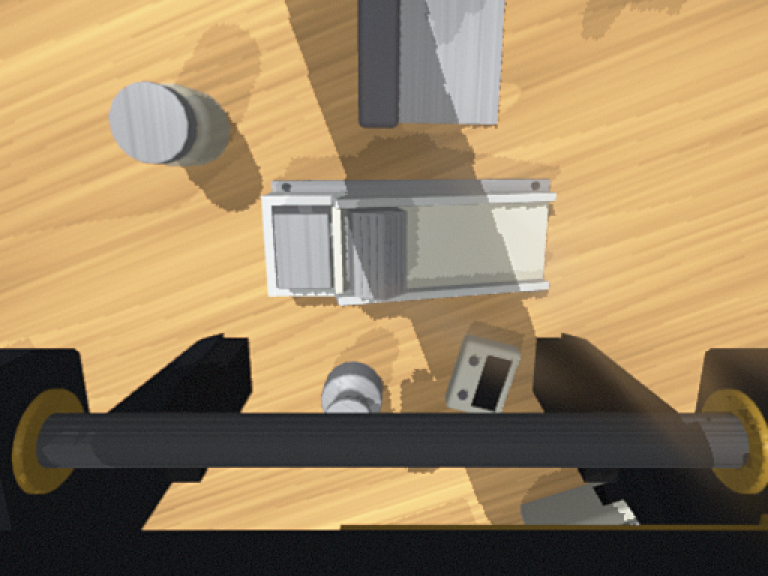

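The wrist view shows pad corners at (274,207), (331,206), (332,292) and (277,296). The slide-bed end corners are at (549,206) and (546,281), in the 1.5x image.

```bash
cat >> h.py <<'E'
from scipy.spatial.transform import Rotation as Ro
def wcam(w):
    B=np.eye(4);B[:3,:3]=Ro.from_quat(w["rot"]).as_matrix();B[:3,3]=w["pos"];M=np.linalg.inv(B@w["T_tool_cam"])
    return dict(R=M[:3,:3],t=M[:3,3],mtx=w["mtx"],dist=w["dist"])
E
python3 - <<'E'
from h import *
w=np.load("wrist.npz");C=wcam(w)
# image up = tool -y = dock +y ?
K=np.array([[-.069,.025,.058],[-.033,.025,.058],[-.033,-.025,.058],[-.069,-.025,.058],[.12,.029,.0176],[.12,-.029,.0176]])
u=np.array([[274,207],[331,206],[332,292],[277,296],[549,206],[546,281]])/1.5
f=lambda p:(proj(C,W(p,K))-u).ravel()
o=least_squares(f,[.52,-.007,1.21]);p=o.x
print(p,f(p).round(1).reshape(-1,2).tolist())
tgt=W(p,[[.002,0,.066]])[0];R=Ro.from_quat(w["rot"]).as_matrix()
tx=np.arctan2(R[1,0],R[0,0]);print("tgt",tgt,"turn wz",-(p[2]-tx),"shift",R.T@(tgt-w["pos"]))
T=np.load("top.npz");print("top", proj(T,W(p,K[[0,2,4,5]]))-[195,150])
E
```

```text
[ 0.52237961 -0.00617151  1.19799401] [[0.2, 3.5], [-0.2, 4.7], [-0.1, -2.4], [0.4, -5.6], [1.3, -1.6], [-1.6, 0.7]]
tgt [ 0.52310807 -0.00430889  0.066     ] turn wz 0.014857161113710271 shift [-0.00487144  0.00131418  0.18057021]
top [[68.51544599 66.49793065]
 [64.51774044 47.75192876]
 [15.53537584 46.10237547]
 [22.98430593 30.59827464]]
```

```bash
python3 -m pendant '[[[0,0,0.015],[-0.001,0.001,0.03],1],[[0,0,0.015],[-0.002,0.001,0.06],1],[[0,0,0.015],[-0.003,0.001,0.09],1],[[0,0,0.015],[-0.003,0.001,0.12],1],[[0,0,0.015],[-0.003,0.001,0.14],1],[[0,0,0.015],[-0.003,0.001,0.155],1],[[0,0,0.015],[-0.003,0.001,0.16],1],[[0,0,0.015],[-0.003,0.001,0.16],1],[[0,0,0.015],[-0.003,0.001,0.16],1]]'
python3 - <<'E'
from plant import r
import cv2,numpy as np
from h import *
s=r.get_state();print(s["tool_pos"],s["contact_force"])
R=Ro.from_quat(s["eef_rot"]).as_matrix();print("shift",R.T@(np.array([.5231,-.0043,.066])-s["tool_pos"]),"yaw",np.arctan2(R[1,0],R[0,0]),R[:,2])
d=r.snapshot("wrist")["image"][:,:,::-1]
d2=r.snapshot("scene")["image"][130:255,205:345,::-1]
a=cv2.resize(d[:300],(420,246),interpolation=2)
cv2.imwrite("pics/c2.png",cv2.copyMakeBorder(cv2.resize(d2,(420,375),interpolation=3),0,0,0,0,0))
cv2.imwrite("pics/c2.png",np.vstack([a,cv2.resize(d2,(420,350),interpolation=3)]))
E
```

```text
clock: 2.65
tool_pos: [0.5245, -0.0035, 0.0874]
eef_rot: [0.826, 0.563, 0.001, 0.0]
contact_force: [0.2, 0.1, -0.2]
opening: 1.002
[ 0.52454426 -0.00353808  0.08741555] [ 0.1774405   0.14062465 -0.22917128]
shift [-0.00125511 -0.00108343  0.02141362] yaw 1.1970758705403792 [ 1.05549787e-03  5.14023628e-04 -9.99999311e-01]
```

View pics/c2.png

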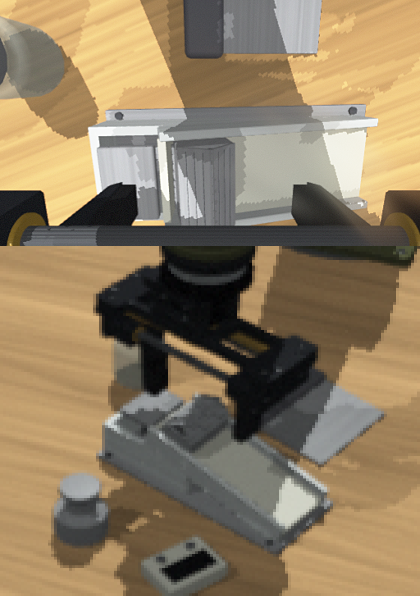

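Both fingers are placed as planned: the left one stands over the pad and the right one over mid-slide, downhill of the stamp. I'll go down to contact.

```bash
python3 -m pendant '[[[0,0,0],[-0.001,-0.001,0.008],1],[[0,0,0],[-0.001,-0.001,0.014],1],[[0,0,0],[-0.001,-0.001,0.019],1],[[0,0,0],[-0.001,-0.001,0.022],1],[[0,0,0],[-0.001,-0.001,0.024],1],[[0,0,0],[-0.001,-0.001,0.024],1],[[0,0,0],[-0.001,-0.001,0.024],1]]'
```

```text
clock: 3.45
tool_pos: [0.5227, -0.0051, 0.0629]
eef_rot: [0.827, 0.563, -0.0, 0.0]
contact_force: [-0.4, -0.9, 6.0]
opening: 1.001
```

```bash
python3 -m pendant '[[[0,0,0],[0,0,0.002],1],[[0,0,0],[0,0,0.004],1],[[0,0,0],[0,0,0.006],1],[[0,0,0],[0,0,0.007],1],[[0,0,0],[0,0,0.007],1],[[0,0,0],[0,0,0.007],1]]'
python3 - <<'E'
from plant import r
import cv2,numpy as np
s=r.get_state();print(s["tool_pos"],s["contact_force"],s["moment"])
d=r.snapshot("wrist")["image"][:,:,::-1]
d2=r.snapshot("scene")["image"][130:255,205:345,::-1]
cv2.imwrite("pics/c3.png",np.vstack([cv2.resize(d[:300],(420,246)),cv2.resize(d2,(420,350),interpolation=3)]))
E
```

```text
clock: 4.05
tool_pos: [0.5227, -0.005, 0.0566]
eef_rot: [0.826, 0.563, -0.0, 0.0]
contact_force: [-2.7, 1.3, 11.6]
opening: 1.003
[ 0.52271062 -0.00503989  0.05662683] [-2.72691436  1.2535169  11.60155512] [-0.41113336  0.67399295 -0.0305079 ]
```

View pics/c3.png

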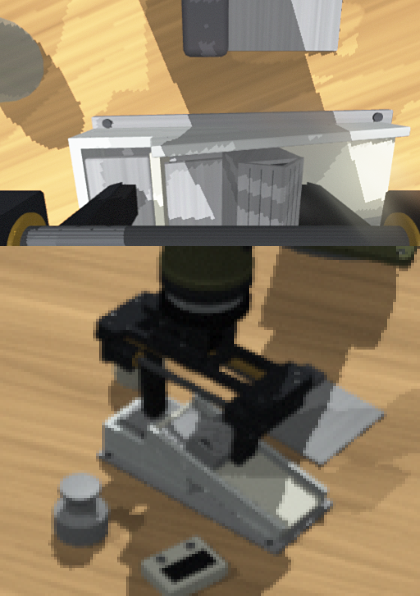

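The stamp has left the nest and lies against the slide finger. I'll press a little further and let it settle.

```bash
python3 -m pendant '[[[0,0,0],[0,0,0.0005],1],[[0,0,0],[0,0,0.001],1],[[0,0,0],[0,0,0.001],1],[[0,0,0],[0,0,0.001],1],[[0,0,0],[0,0,0.001],1],[[0,0,0],[0,0,0.001],1]]'
python3 - <<'E'
from plant import r
import cv2,numpy as np
a=r.snapshot("wrist")["image"];s1=r.get_state()
for i in range(6): b=r.snapshot("wrist")["image"]
s=r.get_state();print(s1["contact_force"],s["contact_force"],s["tool_pos"],"img diff",np.abs(a[:290].astype(int)-b[:290]).mean())
cv2.imwrite("pics/c4.png",cv2.resize(b[100:300,80:430,::-1],(700,400)))
E
```

```text
clock: 4.75
tool_pos: [0.5227, -0.005, 0.0565]
eef_rot: [0.827, 0.563, -0.0, 0.0]
contact_force: [-3.9, 0.5, 21.3]
opening: 1.001
[-2.32293993  0.96766474 19.79030221] [-3.17229858  0.98986648 20.84847751] [ 0.52272758 -0.0050455   0.05647776] img diff 1.6995712104885057
```

View pics/c4.png

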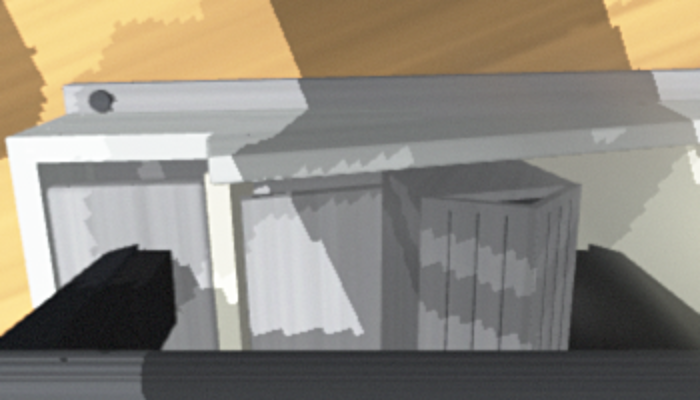

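The force rose from 11.6 to 21 N while the tool moved only 0.1 mm, so the pad is on its stop. The stamp (right edge at about (578,190)) lies still against the finger.

```bash
python3 -c "
from plant import r
print(r.finish_job())"
```

```text
the job is handed in; nothing more can be done
None
```

I pressed the ejector pad fully down with one fingertip, and the stamp popped out and slid into the other finger, which was already standing over the slide. I handed the job in while holding that pose, at about 5 s of the 32 s allowed. No verdict was reported.

**Pad:** On the last 1 mm of commanded press, the upward force rose from 11.6 to about 21 N while the tool moved only 0.1 mm. The fingertip is about 48.5 mm above the table, so the pad is on its stop.

**Stamp:** It is out of the nest, upright, and against the slide finger in the last wrist picture. Frames 0.3 s apart looked the same, with a mean pixel difference of 1.7 that I took for noise. I could not measure the stamp–finger force directly; the contact is judged from the pictures.

**Disagreements:**
- The wrist-view fit of the dock left up to about 5 px of error on the pad's width.
- The first fit from the top and scene cameras was off by 2 to 3 px at the slide's low end.
- The force at first contact (6 N) suggested the pad was a few millimetres further down than the measured tool height implied.

None of these affected the result. The last scene and wrist pictures showed no shift in the other things in view, though I did not measure their positions.

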